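# Pack out a bit case in the inspection clamp

## Task

Lift spacers off the rack and hang them by their ears on the fixture's rails, in the gap between the bit case and the clamp's ram, until the ram's short stroke is enough to close tight on the stack. Then push the ram by its green post firmly against the stack, so that the stack is squeezed tight between ram and case, and finish while still holding the push (do not let go); leave the spacers you do not need hanging on the rack and everything else on the belt where it is.

Things in the scene. Friction and masses are not known exactly. Their poses are not given: they have to be found in the camera images.
- fixture: aluminium plate, 255 x 185 x 12 mm, fixed. Origin on the table below the middle of the case's near face; x = clamping direction (ram to case to stop), z up. At x -76 to -2 mm two parallel steel rails stand along x, inner faces at y = -18 and +18 mm, outer faces at -30 and +30 mm, flat tops 60 mm above the table; spacers hang in this channel by their ears, clear of the plate
- stop: dark steel end stop fixed on the plate, 16 x 76 mm, top 46 mm above the table, behind the far end of the case (from 75.2 mm along the fixture's x). Origin and axes as the fixture's
- case_face (a point): middle of the flat near face (towards the ram) of the open red and black bit case on the plate, 35 mm above the table; axes as the fixture's. The half with the bits is 75 mm along x, 80 mm across, 36 mm tall; loose, 0.4 kg, within 1 mm of the stop. The gap to pack runs from the ram's face to this face along x
- case: the open bit case. Origin at the bottom edge of its near face, 12 mm above the table; axes as the fixture's
- ram_face (a point): middle of the flat front face (27 x 26 mm) of the steel ram that slides between the rails, 35 mm above the table; axes as the fixture's. Fully back at the start, the gap to the case is 26 to 56 mm. The ram can be pushed only 22 mm towards the case, its spring resists with 3 N (back) to 5 N (full stroke) and returns it. At its end without meeting the stack: one more spacer is needed
- ram_handle (a point): grip point on the green upright post of the ram: 16 mm along the fixture's x, 18 mm across, top 112 mm above the table; the point is 45 mm behind the ram's face and 88 mm above the table; the post is free from 24 mm above it to 26 mm below it (level with the rail tops 28 mm below). Moves with the ram; axes as the fixture's
- ram: the ram with its post, a steel bar 108 mm long. Origin 23 mm below the centre of its front face; axes as the fixture's. A steady push of 10 N or more on the post, once the ram meets the stack, is firm
- rack: grey and aluminium rack, 170 x 100 mm, fixed. Origin on the table under its middle. Two rails along its x, tops 75 mm above the table; three spacers hang across them in a row along x, about -44, 0, +44 mm, in notches 24 mm wide between ridges 8 mm tall. Lift a spacer straight up, over 52 mm to clear the ridges and 100 mm to pass over its neighbours with its foot
- spacer0_tab (a point): T-shaped aluminium spacer, 18 mm thick (own x), 120 g. Yellow grip tab on top, 8 mm thick, 24 mm wide (own y), 44 mm tall; this point is its middle, 109 mm above the table on the rack, 94 mm when hung on the fixture. Then ears, 64 mm wide, 12 mm tall, underside (hangs on it) 34 mm below this point; then a shank 30 mm wide with rounded foot, to 76 mm below. Own z up, x along the rack's x
- spacer1_tab (a point): another spacer, just like spacer0_tab
- spacer2_tab (a point): another spacer, just like spacer0_tab
- spare_case: second bit case, closed, 75 x 80 x 52 mm, loose on the belt, to be left alone
- oil_jar: white jar, 52 mm diameter, 70 mm tall, loose, to be left alone
- driver: screwdriver lying on the belt, to be left alone
Things that resemble listed ones, but are neither listed nor needed, are in the scene too. Leave any blue look-alike of the part that bears spacer2_tab alone. Leave any brown look-alike of the part that bears spacer0_tab alone.

How it is judged:
On the way, in this order (a step that is already met when the one before it is completed fails the run):
1. a spacer is lifted up off the rack (((z of spacer0_tab in the frame of rack above 0.13 m and contact force between spacer0 and the fingers above 0.5 N and contact force between spacer0 and rack below 0.1 N) or (z of spacer1_tab in the frame of rack above 0.13 m and contact force between spacer1 and the fingers above 0.5 N and contact force between spacer1 and rack below 0.1 N) or (z of spacer2_tab in the frame of rack above 0.13 m and contact force between spacer2 and the fingers above 0.5 N and contact force between spacer2 and rack below 0.1 N))), for 0.1 s.
2. a spacer hangs in the gap, let go ((((x of spacer0_tab in the frame of fixture between -0.06 and 0.002 m and y of spacer0_tab in the frame of fixture between -0.008 and 0.008 m and z of spacer0_tab in the frame of fixture between 0.089 and 0.099 m and angle between spacer0_tab's own z axis and vertical below 0.15 rad) and contact force between spacer0 and the fingers below 0.1 N) or ((x of spacer1_tab in the frame of fixture between -0.06 and 0.002 m and y of spacer1_tab in the frame of fixture between -0.008 and 0.008 m and z of spacer1_tab in the frame of fixture between 0.089 and 0.099 m and angle between spacer1_tab's own z axis and vertical below 0.15 rad) and contact force between spacer1 and the fingers below 0.1 N) or ((x of spacer2_tab in the frame of fixture between -0.06 and 0.002 m and y of spacer2_tab in the frame of fixture between -0.008 and 0.008 m and z of spacer2_tab in the frame of fixture between 0.089 and 0.099 m and angle between spacer2_tab's own z axis and vertical below 0.15 rad) and contact force between spacer2 and the fingers below 0.1 N))), for 0.1 s.
At the end, for the whole second after the job is handed in: The fingers push the still ram (over 2 N); ram on spacer and spacer on case press over 2 N, the case within 3 mm of its place at the stop. Every spacer hangs in the gap (ears within 5 mm of the rails, 8 mm sideways, tilt under 0.15 rad) or within 15 mm of its place on the rack (contact force between any of spacer0, spacer1, spacer2 and ram above 2 N and contact force between any of spacer0, spacer1, spacer2 and case above 2 N and x of case_face in the frame of fixture between -0.003 and 0.003 m and contact force between the fingers and ram above 2 N and linear speed of ram below 0.01 m/s and ((x of spacer0_tab in the frame of fixture between -0.06 and 0.002 m and y of spacer0_tab in the frame of fixture between -0.008 and 0.008 m and z of spacer0_tab in the frame of fixture between 0.089 and 0.099 m and angle between spacer0_tab's own z axis and vertical below 0.15 rad) or distance of spacer0_tab from where it was at the start of the episode below 0.015 m) and ((x of spacer1_tab in the frame of fixture between -0.06 and 0.002 m and y of spacer1_tab in the frame of fixture between -0.008 and 0.008 m and z of spacer1_tab in the frame of fixture between 0.089 and 0.099 m and angle between spacer1_tab's own z axis and vertical below 0.15 rad) or distance of spacer1_tab from where it was at the start of the episode below 0.015 m) and ((x of spacer2_tab in the frame of fixture between -0.06 and 0.002 m and y of spacer2_tab in the frame of fixture between -0.008 and 0.008 m and z of spacer2_tab in the frame of fixture between 0.089 and 0.099 m and angle between spacer2_tab's own z axis and vertical below 0.15 rad) or distance of spacer2_tab from where it was at the start of the episode below 0.015 m)); the arm keeps its last pose, push and grip.
It fails at once if the second case is moved by more than 30 mm (distance of spare_case from where it was at the start of the episode above 0.03 m).
It fails at once if the jar is moved by more than 30 mm (distance of oil_jar from where it was at the start of the episode above 0.03 m).
It fails at once if the screwdriver is moved by more than 30 mm (distance of driver from where it was at the start of the episode above 0.03 m).
It also fails if it takes over 72 s, if anything falls off the work surface, if the arm or the gripper's body presses on something with over 40 N, if the wrist force passes 120 N, or if a joint passes its speed limit or range.

## Robot

A 7-joint arm with a two-finger parallel gripper is mounted at the origin on the work surface. World frame = base frame: x ahead of the robot, y to its left, z up, the work surface at z = 0. Lengths are in m, angles in rad, forces in N, time in s.
With the tool pointing down it reaches from about 0.35 to 0.9 m from the base axis. Payload 8.1 kg.
Tool frame: the origin (TCP) lies at the very end of the fingers, on their centre line; the grasp point (between the pads) lies 19 mm behind it (arm.tcp_to_grasp is the z of the grasp point in the tool frame, in m); z points along the fingers, y is the line along which they close (so a half turn about z gives the same grasp; the last joint's range is limited). The gripper opens to 92 mm and grips with 3 to 60 N. Pads are 19 mm wide; open, the fingers measure 130 mm over their backs; the gripper's body (75 mm by 190 mm) begins 47 mm behind the grasp point.
Start: joints at [-1.397, 0.434, 0.025, 1.573, -0.012, 1.134, -0.075], TCP at [0.171, 0.601, 0.227] pointing down, gripper open.
Joint ranges: [-2.62, 2.62], [-0.44, 2.09], [-1.27, 1.32], [0.08, 2.57], [-1.32, 4.46], [0.12, 2], [-2.74, 2.74]. Speed limits (rad/s): [2.22, 2.22, 3.01, 3.01, 3.14, 3.14, 3.14].

## Interface

Orientations are given as a rotation vector (axis times angle).
In Python, from cell import readout, vision, sign_off, arm gives the robot as it stands. The module is installed in compiled form; this text tells all that it offers.
- The arm moves only by the shell command python3 -m creep 'ROWS' [FORCE]. ROWS is JSON, a list of rows, each a list of 5 numbers: the shift along the tool's x, y, z in units of 4 cm (1.0 is 4 cm), then the turn about the tool's z in units of 4 degrees (1.0 is 4 degrees), then the opening, from 0 (shut) to 1 (fully open). A call has 1 to 12 rows; each row shifts and turns the commanded pose from where the row before left it, along the tool's axes as they then stand; what a row does not reach is not made up. A row lasts 1/8 s, in which the tool goes at most 62.5 mm and 10.7 degrees, less where a joint would pass 70% of its speed; a pose out of reach is approached as far as the arm can. A call with a number of a shift or a turn outside -1 to 1 is refused whole. A call with a gripper value outside its range is refused whole. The fingers move at their own pace and stop on an object; FORCE is the grip in N (left out, the last holds). Time passes only in rows, so rows that do not move let the fingers close. It gives the time, the measured TCP pose, the force, the opening and the grip force at its end, in the units of the state.
- readout.observe(): the state, without advancing time (a new reading comes with each control period).
- vision.get_image(name): name is "scene" or "top"; returns a dict with "pixels" (480x640x3 uint8, blue, green, red), "z_map" (480x640 float32, m along the optical axis (not along the pixel's ray), 0 where there is no reading), "camera_matrix" (3x3 intrinsics, pixels), "position" and "rotation" of the camera in the world. Camera axes: x right, y up, looking along -z (the intrinsics and any distortion apply to the point x, -y, -z); pixel columns grow to the right and rows downward; lengths in m; the calibration is good to about 2 mm. A picture is of the moment at which its call begins.
- sign_off(): hands the job in; it is judged then, once.
The state is a dict: "clock": time; "joints": joint angles; "dq": joint speeds; "joint_efforts": joint torques, N m; "position": TCP position; "ee_rot": TCP orientation; "force": force on the tool from outside, world axes, zero at the start; "ft_torque": the same for the moment, N m; "width": opening from 0.0 (shut) to 1.0 (fully open); "gripper_force": force on a finger pad.
Only numpy, scipy, OpenCV 4.12 (cv2) and the standard library are available. Lean on these libraries where they do the work, as an engineer would, in place of code of your own. Each camera call takes 0.05 s, during which the arm holds its last target. There are 200 camera calls.

## Working session

There is one attempt and no reset: what is moved stays moved. The work goes in short steps, Python scripts to look and compute and a shell command to move; the robot and the scene stay as the last step left them, time stands still between calls to the robot, and variables do not carry over. Pictures are saved under pics/ and viewed, at most 10 in all, crops included, and the job is handed in when it is done.

```bash
mkdir -p pics
cat > h.py <<'E'
import numpy as np, cv2
from cell import readout, vision, arm
def cloud(im):
    z=im["z_map"]; K=im["camera_matrix"]; v,u=np.mgrid[0:480,0:640]
    p=np.stack([(u-K[0,2])/K[0,0]*z,-(v-K[1,2])/K[1,1]*z,-z],-1)
    P=p@np.array(im["rotation"]).reshape(3,3).T+np.array(im["position"]); P[z==0]=np.nan
    return P
E
python3 - <<'E'
from h import *
for n in("scene","top"):
    im=vision.get_image(n); cv2.imwrite(f"pics/{n}0.png",im["pixels"]); np.savez(f"{n}0.npz",**im)
    print(n,im["camera_matrix"],im["position"],im["rotation"])
print(readout.observe(), arm.tcp_to_grasp)
E
```

```text
scene [[618.36828863   0.         319.71669476]
 [  0.         618.36828863 234.29579117]
 [  0.           0.           1.        ]] [1.24727334 0.81337095 1.09981461] [0.34343161 0.95369477 2.31348775]
top [[540.96151262   0.         324.35461315]
 [  0.         540.96151262 245.30984061]
 [  0.           0.           1.        ]] [0.45992066 0.01284196 1.42832136] [ 0.08511008 -0.07016095 -1.58405166]
{'clock': 0.1, 'joints': array([-1.39656409,  0.43514501,  0.02500158,  1.57396779, -0.01155913,
        1.13400354, -0.07510276]), 'dq': array([-0.00076385,  0.00016038, -0.00035448, -0.00265225, -0.00222155,
       -0.00058096,  0.00032956]), 'joint_efforts': array([ 3.27296926e-03, -6.69119883e+01,  9.87929218e-01, -3.15142822e+01,
       -6.05577766e-02,  3.75546212e-02,  5.21454513e-05]), 'position': array([0.17077721, 0.60076001, 0.22604377]), 'ee_rot': array([-4.33581713e-01, -3.11151169e+00,  2.16759808e-03]), 'force': array([ 0.36024071,  0.25765553, -0.95103803]), 'ft_torque': array([ 0.01240329,  0.05269784, -0.00821629]), 'gripper_force': 0.0, 'width': 1.002008345889308} -0.0188
```

View pics/top0.png

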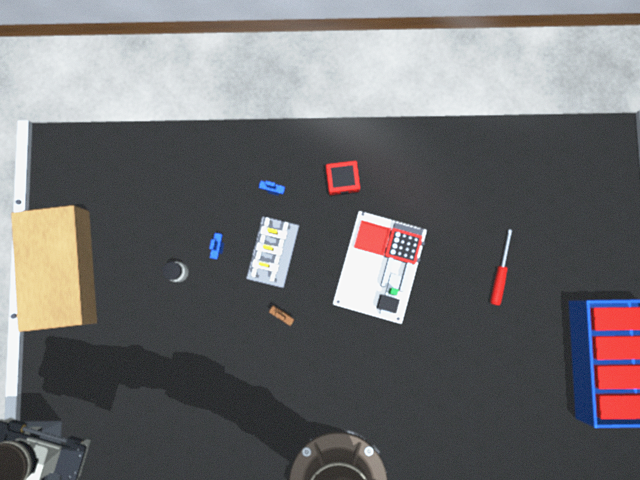

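View pics/scene0.png

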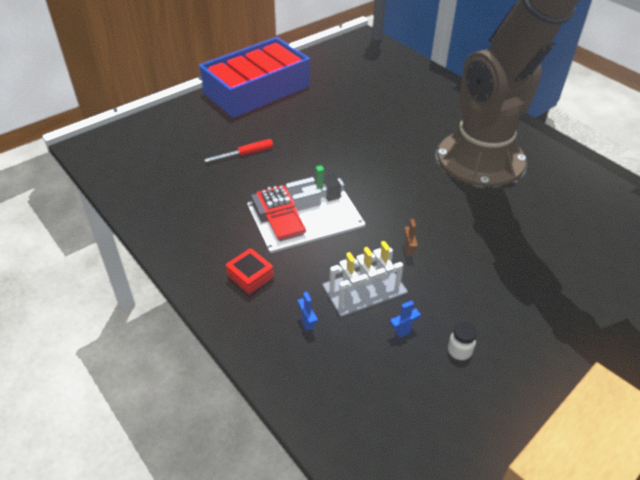

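The top view shows the rack at about (272,250) with three yellow tabs at (272,231), (268,247) and (264,262). The fixture plate is at (380,267), with the case at (405,245) and the green post at (394,290). The look-alikes are blue at (271,187) and (216,245), and brown at (281,314). The scene view agrees: tabs at (352,262), (369,257), (386,251) and the post at (320,176).

```bash
cat >> h.py <<'E'
from scipy.spatial.transform import Rotation as R
class D(dict): pass
def load(n):
    d=dict(np.load(n)); d["rotation"]=R.from_rotvec(d["rotation"]).as_matrix(); return d
def grab(n):
    d=vision.get_image(n); d=dict(d); d["rotation"]=R.from_rotvec(d["rotation"]).as_matrix(); return d
def blobs(im,lo,hi,roi=None,amin=6):
    m=cv2.inRange(cv2.cvtColor(im["pixels"],cv2.COLOR_BGR2HSV),np.array(lo),np.array(hi))
    n,l,s,c=cv2.connectedComponentsWithStats(m)
    return [(l==i,c[i],s[i]) for i in range(1,n) if s[i,4]>=amin and (roi is None or roi[0]<c[i][0]<roi[1] and roi[2]<c[i][1]<roi[3])]
def ray(im,uv):
    K=im["camera_matrix"]; d=im["rotation"]@np.array([(uv[0]-K[0,2])/K[0,0],-(uv[1]-K[1,2])/K[1,1],-1]); return np.array(im["position"]),d
def tri(a,b):
    (p,d),(q,e)=a,b; A=np.stack([d,-e],1); t=np.linalg.lstsq(A,q-p,rcond=None)[0]
    x,y=p+t[0]*d,q+t[1]*e; return (x+y)/2,np.linalg.norm(x-y)
def onz(r,z): p,d=r; return p+d*(z-p[2])/d[2]
E
python3 - <<'E'
from h import *
np.set_printoptions(precision=4,suppress=True)
Y=((22,120,120),(35,255,255)); G=((45,120,60),(80,255,255))
ims={n:load(n+"0.npz") for n in("scene","top")}
B={}
for n,im in ims.items():
    P=cloud(im)
    for nm,c in(("Y",Y),("G",G)):
        B[n,nm]=bl=sorted(blobs(im,*c,roi=(200,450,150,320)),key=lambda b:b[1][0])
        for m,cc,s in bl:
            q=P[m]; q=q[~np.isnan(q[:,0])]; print(n,nm,cc,s,"med",np.median(q,0),"min",q.min(0),"max",q.max(0))
for i,j in((0,2),(1,1),(2,0)):
  print("tri",tri(ray(ims["scene"],B["scene","Y"][i][1]),ray(ims["top"],B["top","Y"][j][1])), tri(ray(ims["scene"],B["scene","Y"][i][1]),ray(ims["top"],B["top","Y"][i][1])))
print(tri(ray(ims["scene"],B["scene","G"][0][1]),ray(ims["top"],B["top","G"][0][1])))
# white plate of fixture
P=cloud(ims["top"])
m=(abs(P[...,2]-.012)<.006)&(P[...,0]>0.2)&(P[...,0]<.9)
m8=m.astype(np.uint8); v,u=np.mgrid[0:480,0:640]; m8[(u<325)|(u>435)|(v<205)|(v>330)]=0
q=P[m8>0]; print("plate",len(q),np.median(q,0),cv2.minAreaRect(q[:,:2].astype(np.float32)*1000))
big=[cv2.resize(ims[n]["pixels"][a:b,c:d],None,fx=5,fy=5,interpolation=cv2.INTER_CUBIC) for n,a,b,c,d in(("top",205,325,325,435),)]
cv2.imwrite("pics/fixtop.png",big[0])
cv2.imwrite("pics/scenefix.png",cv2.resize(ims["scene"]["pixels"][155,][None] if 0 else ims["scene"]["pixels"][150:320,240:420],None,fx=3.5,fy=3.5,interpolation=cv2.INTER_CUBIC)[:600])
E
```

```text
scene Y [350.     260.7742] [346 252   8  20  93] med [0.6324 0.1571 0.1221] min [ 0.5369  0.048  -0.0026] max [0.638  0.1663 0.1347]
scene Y [367.4706 255.6471] [364 247   8  20 102] med [0.5929 0.1692 0.1191] min [ 0.4897  0.0619 -0.0037] max [0.5976 0.1772 0.136 ]
scene Y [384.4167 249.6019] [381 241   8  20 108] med [0.5507 0.177  0.1187] min [ 0.4421  0.0715 -0.0048] max [0.5571 0.1873 0.1339]
scene G [319.4474 168.2895] [316 165   8   7  38] med [ 0.48   -0.1395  0.1104] min [ 0.3824 -0.2589 -0.0014] max [ 0.4882 -0.1291  0.1159]
top Y [263.7619 264.4286] [259 263  10   4  21] med [0.5452 0.1699 0.1317] min [0.5404 0.161  0.124 ] max [0.5483 0.1819 0.1344]
top Y [267.6957 247.5217] [263 246  10   4  23] med [0.5844 0.1608 0.1298] min [0.5811 0.1507 0.1246] max [0.5896 0.1727 0.1353]
top Y [272.2 230.9] [268 229   9   5  30] med [0.6254 0.1503 0.1297] min [0.62   0.1405 0.121 ] max [0.6304 0.1603 0.1346]
top G [393.1087 290.9783] [389 288  10   7  46] med [ 0.4766 -0.1404  0.111 ] min [ 0.4693 -0.1525  0.0722] max [ 0.484  -0.1336  0.1173]
tri (array([0.6274, 0.1516, 0.1147]), np.float64(4.483270980976231e-05)) (array([0.5761, 0.1519, 0.0793]), np.float64(0.0753625039781068))
tri (array([0.5868, 0.1629, 0.1136]), np.float64(7.126444178789587e-05)) (array([0.5868, 0.1629, 0.1136]), np.float64(7.126444178789587e-05))
tri (array([0.5456, 0.1726, 0.114 ]), np.float64(0.00012276138135822675)) (array([0.5987, 0.1734, 0.1557]), np.float64(0.07029801179322202))
(array([ 0.4774, -0.1416,  0.1086]), np.float64(0.0019823665039816196))
plate 3713 [ 0.5125 -0.0866  0.0119] ((541.7915649414062, -118.87905883789062), (286.7261657714844, 328.542236328125), 89.18132019042969)
```

View pics/fixtop.png

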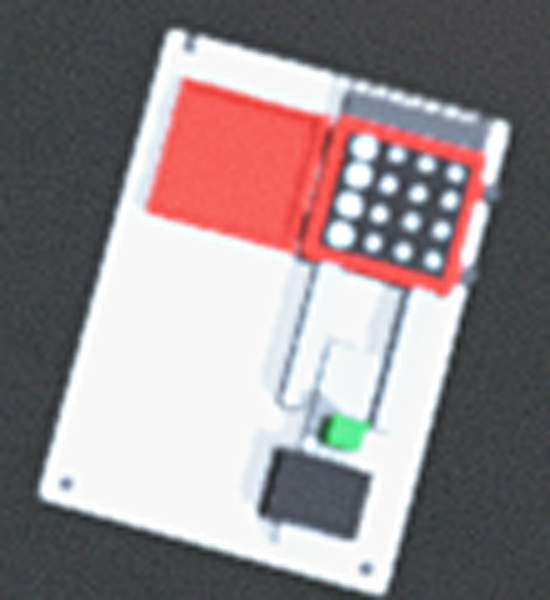

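View pics/scenefix.png

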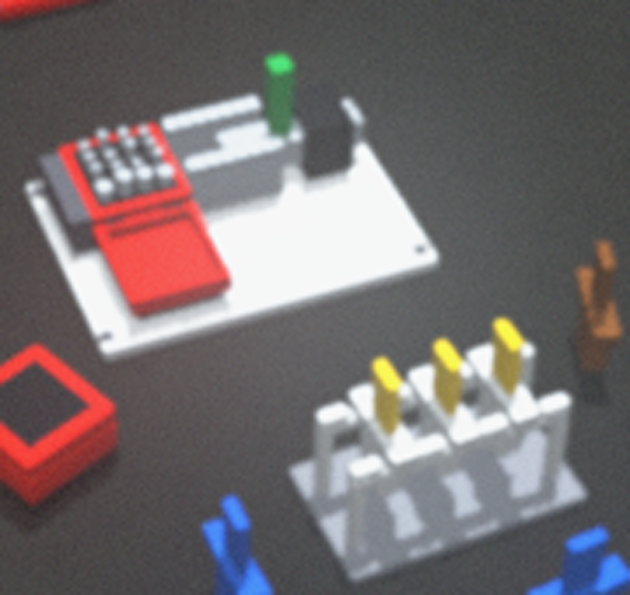

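The fixture crop shows plate corners at (175,30), (508,122), (388,593) and (42,495). The case's near edge runs about (305,258) to (448,294), the rails run below it, and the green post top is at (348,431) with the ram's front edge near (355,345). The scene crop shows the tabs clear, with the ram fully back and the rails empty.

Run:
```python
from h import *
np.set_printoptions(precision=4,suppress=True)
im=load("top0.npz"); sc=load("scene0.npz")
def px(c,s=5,o=(325,205)): return (np.array(c)+.5)/s-.5+np.array(o)
C=[onz(ray(im,px(c)),.012)[:2] for c in((175,30),(508,122),(388,593),(42,495))]
print("corners",C,[np.linalg.norm(C[i]-C[i-1]) for i in range(4)])
d=lambda a,b: np.degrees(np.arctan2(*(b-a)[::-1]))
print("x dir",d(C[3],C[0]),d(C[2],C[1]),"y dir-90",d(C[1],C[0])-90,d(C[2],C[3])-90)
th=np.radians(np.mean([d(C[3],C[0]),d(C[2],C[1]),d(C[1],C[0])-90,d(C[2],C[3])-90]))
Rm=np.array([[np.cos(th),np.sin(th)],[-np.sin(th),np.cos(th)]])
pts={"case L":((305,258),.048),"case R":((448,294),.048),"railL outer bot?":((283,405),.06),"post top":((350,430),.112),"ramfront L":((325,343),.048),"ramfront R":((380,355),.048)}
O=None
mid=onz(ray(im,px((376.5,276))),.048)[:2]
for k,(c,z) in pts.items():
    w=onz(ray(im,px(c)),z)[:2]; print(k,w,"fix",Rm@(w-mid))
# rays from scene for post top (crop 3.5x offset 240,150)
s=lambda c:(np.array(c)+.5)/3.5-.5+np.array((240,150))
print("post top tri",tri(ray(im,px((350,430))),ray(sc,s((279,64)))))
w=onz(ray(sc,s((279,64))),.112)[:2]; print("post scene",w,Rm@(w-mid))
for k,c,z in(("railtop far, post end L/R scene",(240,105),.06),("case near corner scene",(190,200),.048),("case far near-face corner",(158,126),.048),("rail near top outer",(190,165),.06),("tab0 top",(386,363),.131),("tab1 top",(446,348),.131),("tab2",(507,325),.131)):
    w=onz(ray(sc,s(c)),z)[:2]; print(k,w,"fix",Rm@(w-mid))
print("th",np.degrees(th),"mid",mid)
for u in((263.76,264.43),(267.7,247.5),(272.2,230.9)): print("tab top cam",onz(ray(im,u),.131))
# green mask finer
for n,i in(("top",im),("scene",sc)):
    b=blobs(i,(40,80,60),(85,255,255),(300,420,150,310))[0]
    v,u=np.nonzero(b[0]); print(n,u.min(),u.max(),v.min(),v.max(),b[1])
st=readout.observe(); T=R.from_rotvec(st["ee_rot"]).as_matrix(); print(T)
# plate surface & rail heights from depth in fixture frame
P=cloud(im).reshape(-1,3); q=P[~np.isnan(P[:,0])]; f=(q[:,:2]-mid)@Rm.T
for a in range(-80,8,4):
    r=[]
    for y in range(-36,37,6):
        k=(abs(f[:,0]*1e3-a)<2.5)&(abs(f[:,1]*1e3-y)<3); r.append(int(np.median(q[k,2])*1e3) if k.any() else -1)
    print(a,r)
```

```text
corners [array([ 0.6911, -0.0693]), array([ 0.6393, -0.2435]), array([ 0.3944, -0.1735]), array([0.4474, 0.005 ])] [np.float64(0.25471293188811733), np.float64(0.18180358609319466), np.float64(0.2547088996217705), np.float64(0.18612532904491264)]
x dir -16.941703691045518 -15.969537795665758 y dir-90 -16.54689028886638 -16.54352982392821
case L [ 0.5663 -0.1312] fix [-0.0009  0.0375]
case R [ 0.5468 -0.2036] fix [ 0.0009 -0.0375]
railL outer bot? [ 0.4912 -0.1169] fix [-0.0769  0.0298]
post top [ 0.4775 -0.1441] fix [-0.0824 -0.0001]
ramfront L [ 0.5227 -0.1402] fix [-0.0401  0.0164]
ramfront R [ 0.5162 -0.168 ] fix [-0.0385 -0.0121]
post top tri (array([ 0.4773, -0.1443,  0.1082]), np.float64(0.0007787542727761542))
post scene [ 0.48   -0.1403] [-0.0811  0.0042]
railtop far, post end L/R scene [ 0.4926 -0.1705] fix [-0.0604 -0.0211]
case near corner scene [ 0.577  -0.1203] fix [0.0062 0.051 ]
case far near-face corner [ 0.5469 -0.2002] fix [ 0.0001 -0.0342]
rail near top outer [ 0.5622 -0.1396] fix [-0.0025  0.0283]
tab0 top [0.6237 0.1461] fix [-0.0246  0.3196]
tab1 top [0.5862 0.1
[... 925 characters left out ...]
 49, 45, 49, 42, 53, 60, 32, 11]
-40 [11, 60, 61, 47, 48, 45, 47, 46, 37, 58, 58, 47, 13]
-36 [11, 59, 59, 42, 9, 14, 13, 10, 13, 63, 58, 23, 11]
-32 [12, 59, 59, 37, 12, 11, 12, 11, 11, 57, 60, 26, 9]
-28 [16, 58, 60, 38, 14, 10, 12, 11, 13, 60, 60, 40, 12]
-24 [15, 57, 61, 43, 12, 11, 12, 10, 14, 61, 60, 24, 10]
-20 [9, 56, 58, 32, 12, 9, 11, 9, 12, 62, 59, 28, 9]
-16 [10, 62, 57, 35, 11, 12, 11, 11, 13, 62, 60, 36, 10]
-12 [10, 62, 59, 36, 11, 12, 14, 13, 7, 60, 58, 22, 13]
-8 [10, 60, 60, 27, 12, 8, 9, 10, 12, 59, 61, 31, 13]
-4 [-1, 58, 62, 32, 13, 13, 9, 12, 11, 59, 59, 29, 13]
0 [42, 44, 47, 35, 21, 28, 37, 25, 39, 45, 49, 31, 40]
4 [47, 47, 45, 49, 49, 48, 50, 46, 47, 47, 45, 47, 47]
```

```bash
python3 -m creep '[[-0.5,-0.3,0,-0.4,0.7],[-1,-0.6,0,0,0.7],[-1,-0.6,0,0,0.7],[-1,-0.6,0,0,0.7],[-1,-0.6,0,0,0.7],[-1,-0.6,0,0,0.7],[-1,-0.6,0,0,0.7],[-1,-0.6,0,0,0.7],[-1,-0.6,0,0,0.7],[-1,-0.6,0,0,0.7],[-1,-0.6,0,0,0.7],[-1,-0.6,0,0,0.7]]' 10
cat > to.py <<'E'
import sys; from h import *
# usage: to.py x y z yaw_of_toolx_neg(deg): shift in tool units and turn
x,y,z,w=map(float,sys.argv[1:5]); st=readout.observe(); T=R.from_rotvec(st["ee_rot"]).as_matrix()
d=T.T@(np.array([x,y,z])-st["position"]); yaw=np.degrees(np.arctan2(-T[1,0],-T[0,0]))
print("units",(d/.04).round(3),"turn",round(-(w-yaw)/4,3),"yaw",yaw.round(2),"tcp",st["position"].round(4),"F",np.round(st["force"],2),"t",st["clock"],"w",st["width"],st["gripper_force"])
E
python3 to.py 0.585 0.161 0.180 -14.3
```

```text
clock: 1.6
position: [0.5489, 0.2188, 0.2264]
ee_rot: [-0.39, -3.117, 0.0]
force: [0.1, -0.2, -0.1]
width: 0.702
gripper_force: 0.0
units [-1.232 -1.177  1.161] turn 0.012 yaw -14.25 tcp [0.5489 0.2188 0.2264] F [ 0.07 -0.21 -0.11] t 1.6 w 0.7018532691951864 0.0
```

```bash
python3 -m creep '[[-0.6,-0.6,0.4,0,0.6],[-0.63,-0.58,0.4,0,0.6],[0,0,0.36,0,0.6],[0,0,0,0,0.6]]'
python3 to.py 0.585 0.161 0.094 -14.3
python3 - <<'E'
from h import *
im=grab("scene"); cv2.imwrite("pics/a.png",cv2.resize(im["pixels"][150:320,280:460],None,fx=3.5,fy=3.5,interpolation=cv2.INTER_CUBIC))
P=cloud(im)
E
```

```text
clock: 2.1
position: [0.583, 0.1624, 0.1789]
ee_rot: [-0.389, -3.114, 0.001]
force: [-0.1, 0.2, 0.5]
width: 0.602
gripper_force: 0.0
units [-0.064 -0.02   2.123] turn 0.013 yaw -14.25 tcp [0.583  0.1624 0.1789] F [-0.07  0.16  0.46] t 2.1 w 0.6016387221847376 0.0
```

View pics/a.png

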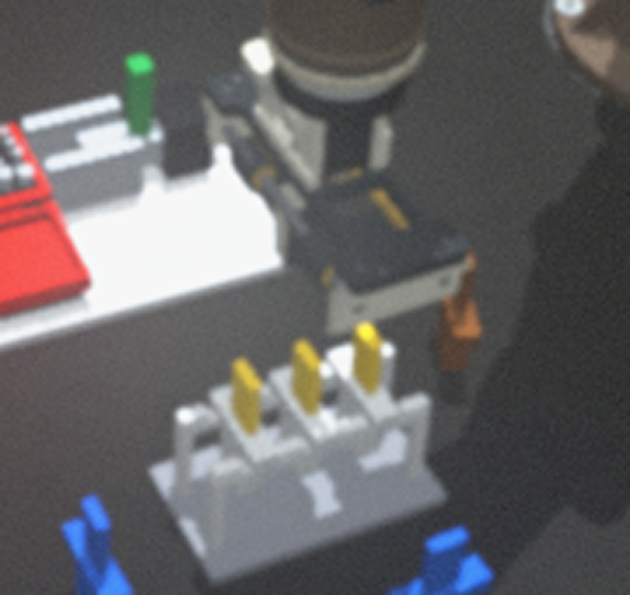

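The gripper is over the rack: its body is at about (370,240) and a pale finger at (395,300). The three tabs are at (246,395), (306,377) and (368,357). I'll project the TCP into this view to check it against the picture.

Run:
```python
from h import *
im=load("scene0.npz"); K=im["camera_matrix"]
for n,p in(("tcp",(.583,.1624,.179)),("body",(.583,.1624,.245)),("f+",(.583+.012,.1624+.04,.179)),("f-",(.583-.012,.1624-.04,.179)),("tab",(.585,.161,.131)),("green",(.4775,-.1441,.112))):
    q=im["rotation"].T@(np.array(p)-im["position"]); print(n,((np.array([K[0,0]*q[0]/-q[2]+K[0,2],-K[1,1]*q[1]/-q[2]+K[1,2]])-(280,150))*3.5).round())
```

```text
tcp [317. 292.]
body [325. 212.]
f+ [347. 339.]
f- [288. 248.]
tab [308. 347.]
green [137.  59.]
```

```bash
python3 -m creep '[[-0.06,-0.02,0.5,0,0.6],[0,0,0.5,0,0.6],[0,0,0.5,0,0.6],[0,0,0.3,0,0.6],[0,0,0.2,0,0.6],[0,0,0.1,0,0.6],[0,0,0,0,0.6]]'
python3 to.py 0.585 0.161 0.094 -14.3
```

```text
clock: 3.02
position: [0.5865, 0.1608, 0.0965]
ee_rot: [0.39, 3.117, 0.0]
force: [0.3, -0.0, 0.1]
width: 0.602
gripper_force: 0.0
units [ 0.037 -0.004  0.063] turn 0.01 yaw -14.26 tcp [0.5865 0.1608 0.0965] F [ 0.25 -0.01  0.07] t 3.025 w 0.6016291980749142 0.0
```

```bash
python3 -m creep '[[0,0,0.06,0,0.4],[0,0,0,0,0.1],[0,0,0,0,0.1],[0,0,0,0,0.1],[0,0,0,0,0.1],[0,0,0,0,0.1]]' 20
python3 to.py 0.585 0.161 0.094 -14.3
```

```text
clock: 3.78
position: [0.5865, 0.1609, 0.0941]
ee_rot: [0.39, 3.117, 0.001]
force: [0.8, 0.4, 2.5]
width: 0.259
gripper_force: 20.0
units [ 0.038 -0.006  0.003] turn 0.01 yaw -14.26 tcp [0.5865 0.1609 0.0941] F [0.81 0.36 2.51] t 3.775 w 0.25852116413526427 20.00021070241928
```

Gripped, with an opening of 23.8 mm against the 24 mm tab width. Now I'll lift it.

```bash
python3 -m creep '[[0,0,-0.2,0,0.1],[0,0,-0.4,0,0.1],[0,0,-0.5,0,0.1],[0,0,-0.5,0,0.1],[0,0,-0.5,0,0.1],[0,0,-0.5,0,0.1],[0,0,-0.4,0,0.1],[0,0,-0.2,0,0.1],[0,0,0,0,0.1],[0,0,0,0,0.1]]'
python3 to.py 0.585 0.161 0.094 -14.3
python3 - <<'E'
from h import *
np.set_printoptions(precision=4,suppress=True)
st=readout.observe(); im=grab("scene"); P=cloud(im)
for m,c,s in blobs(im,(22,120,120),(35,255,255),(250,450,120,320)):
    q=P[m]; print(c,s,np.nanmedian(q,0))
cv2.imwrite("pics/b.png",cv2.resize(im["pixels"][110:320,280:460],None,fx=2.8,fy=2.8,interpolation=cv2.INTER_CUBIC))
E
```

```text
clock: 5.03
position: [0.5859, 0.1606, 0.2212]
ee_rot: [-0.39, -3.116, 0.001]
force: [0.1, 0.0, -1.0]
width: 0.263
gripper_force: 20.0
units [0.021 0.006 3.18 ] turn 0.01 yaw -14.26 tcp [0.5859 0.1606 0.2212] F [ 0.1   0.02 -0.96] t 5.025 w 0.2629229299133803 19.999817311763763
[384.3909 249.8818] [381 241   8  20 110] [0.5513 0.1771 0.119 ]
[350.0549 261.8132] [347 253   7  20  91] [0.633  0.1577 0.1221]
```

View pics/b.png

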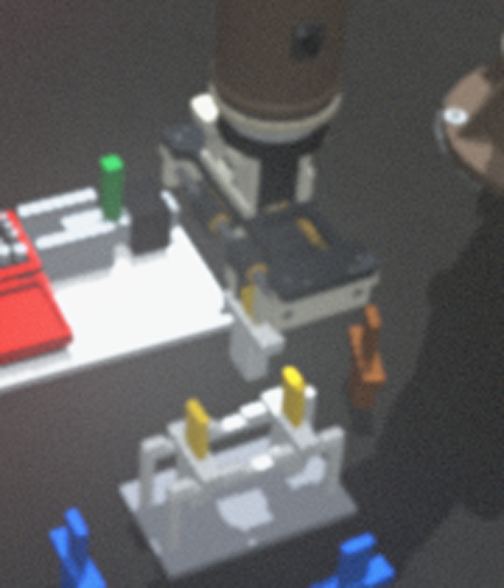

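The picture shows the spacer held in the gripper at about (255,340), with the other two still on the rack at (197,430) and (292,397). Before carrying it over I'll refine the channel centre line.

```bash
python3 - <<'E'
from h import *
im=load("top0.npz"); th=np.radians(-16.5); Rm=np.array([[np.cos(th),np.sin(th)],[-np.sin(th),np.cos(th)]]); mid=np.array([.5565,-.1674])
P=cloud(im).reshape(-1,3); f=(P[:,:2]-mid)@Rm.T; k=(abs(P[:,2]-.06)<.006)&(f[:,0]>-.072)&(f[:,0]<-.006)&(abs(f[:,1])<.04)
for s in(1,-1):
    y=f[k&(s*f[:,1]>0),1]; x=f[k&(s*f[:,1]>0),0]; print(s,len(y),np.percentile(y,[2,10,50,90,98]).round(4),np.polyfit(x,y,1))
k=(f[:,0]>-.006)&(f[:,0]<.006)&(abs(f[:,1])<.03)&(P[:,2]>.04)&(P[:,2]<.053); print(np.percentile(f[k,0],[1,5,50]))
# ram top front edge
k=(f[:,0]>-.06)&(f[:,0]<-.03)&(abs(f[:,1])<.01)&(abs(P[:,2]-.048)<.006); print("ram front",np.percentile(f[k,0],[50,95,99]))
d=np.array([.5421,-.1631])-np.array([.5852,.161])+np.array([.5865,.1609]); print("tcp target",d)
E
python3 to.py 0.5434 -0.1632 0.221 -16.5
```

```text
1 127 [0.0181 0.0192 0.0241 0.0293 0.0302] [-0.01141807  0.02374829]
-1 130 [-0.0299 -0.0289 -0.0238 -0.0185 -0.0175] [-0.013398   -0.02406005]
[-0.00401742 -0.00042265  0.0024094 ]
ram front [-0.04950173 -0.04018904 -0.03933569]
tcp target [ 0.5434 -0.1632]
units [-9.650e-01 -8.107e+00  8.000e-03] turn 0.559 yaw -14.26 tcp [0.5859 0.1606 0.2211] F [ 0.88  0.   -1.19] t 5.075 w 0.2582431942181564 19.99990403652191
```

```bash
python3 -m creep '[[-0.05,-0.3,0,0,0.1],[-0.1,-0.6,0,0.1,0.1],[-0.1,-0.9,0,0.1,0.1],[-0.1,-0.9,0,0.1,0.1],[-0.1,-0.9,0,0.1,0.1],[-0.1,-0.9,0,0.1,0.1],[-0.1,-0.9,0,0.1,0.1],[-0.1,-0.9,0,0,0.1],[-0.1,-0.8,0,0,0.1],[-0.1,-0.6,0,0,0.1],[0,-0.3,0,0,0.1],[0,0,0,0,0.1]]'
python3 to.py 0.5434 -0.1632 0.081 -16.8
```

```text
clock: 6.58
position: [0.5355, -0.1588, 0.222]
ee_rot: [-0.459, -3.108, 0.0]
force: [1.0, -0.0, -1.7]
width: 0.259
gripper_force: 20.0
units [-0.222 -0.046  3.524] turn -0.001 yaw -16.8 tcp [ 0.5355 -0.1588  0.222 ] F [ 0.95 -0.02 -1.72] t 6.575 w 0.2591123547132576 19.99988704919815
```

```bash
python3 -m creep '[[-0.12,-0.05,0.2,0,0.1],[-0.1,0,0.5,0,0.1],[0,0,0.6,0,0.1],[0,0,0.5,0,0.1],[0,0,0.3,0,0.1],[0,0,0.15,0,0.1],[0,0,0,0,0.1]]'
python3 to.py 0.5434 -0.1632 0.081 -16.8
python3 - <<'E'
from h import *
np.set_printoptions(precision=4,suppress=True)
im=grab("scene"); P=cloud(im)
for m,c,s in blobs(im,(22,120,120),(35,255,255),(230,450,100,320)): print(c,s,np.nanmedian(P[m],0))
cv2.imwrite("pics/c.png",cv2.resize(im["pixels"][90:260,230:410],None,fx=3.5,fy=3.5,interpolation=cv2.INTER_CUBIC))
E
```

```text
clock: 7.45
position: [0.5443, -0.1618, 0.1319]
ee_rot: [-0.455, -3.108, -0.0]
force: [0.1, 1.0, -1.1]
width: 0.257
gripper_force: 20.0
units [ 0.01  -0.04   1.272] turn 0.039 yaw -16.64 tcp [ 0.5443 -0.1618  0.1319] F [ 0.06  0.96 -1.05] t 7.45 w 0.2568589703320867 19.99986559152603
[384.4211 249.5351] [381 241   8  20 114] [0.5502 0.1766 0.1186]
[349.9307 260.7921] [346 252   9  21 101] [0.6325 0.1566 0.1218]
```

View pics/c.png

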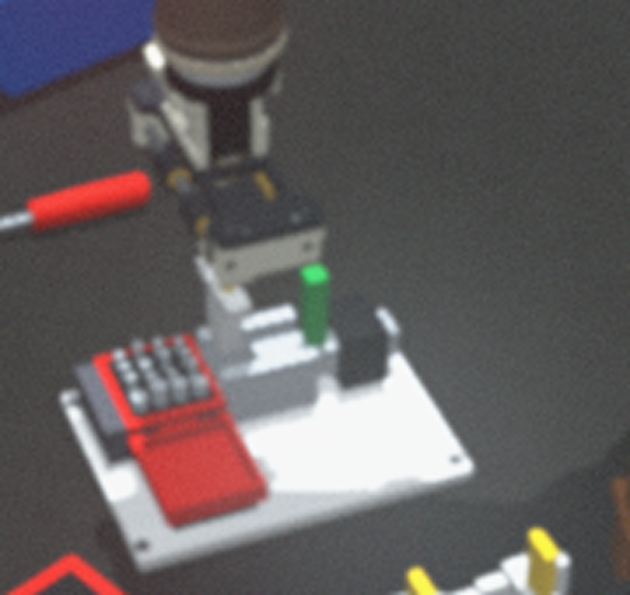

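The spacer is at about (230,320), just above the channel between the case at (160,380) and the ram. I'll lower it slowly and watch the force.

```bash
python3 -m creep '[[0,-0.04,0.2,0,0.1],[0,0,0.25,0,0.1],[0,0,0.2,0,0.1],[0,0,0.1,0,0.1],[0,0,0,0,0.1]]'
python3 to.py 0.5434 -0.1632 0.081 -16.8
```

```text
clock: 8.12
position: [0.5434, -0.1635, 0.1015]
ee_rot: [-0.455, -3.108, -0.0]
force: [-0.2, -0.8, -1.4]
width: 0.258
gripper_force: 20.0
units [0.003 0.007 0.513] turn 0.033 yaw -16.67 tcp [ 0.5434 -0.1635  0.1015] F [-0.19 -0.79 -1.45] t 8.125 w 0.258297865076333 19.99989241361618
```

```bash
python3 -m creep '[[0,0,0.2,0,0.1],[0,0,0.2,0,0.1],[0,0,0.1,0,0.1],[0,0,0,0,0.1],[0,0,0,0,0.1]]'
python3 to.py 0.5434 -0.1632 0.079 -16.8
```

```text
clock: 8.75
position: [0.5438, -0.1636, 0.0821]
ee_rot: [0.455, 3.108, -0.0]
force: [0.8, 0.8, -1.1]
width: 0.262
gripper_force: 20.0
units [0.012 0.006 0.076] turn 0.034 yaw -16.67 tcp [ 0.5438 -0.1636  0.0821] F [ 0.82  0.84 -1.08] t 8.75 w 0.26245687964646935 19.999854862689972
```

Free so far. The last 3 mm, then release.

```bash
python3 -m creep '[[0,0,0.05,0,0.1],[0,0,0.03,0,0.1],[0,0,0,0,0.1],[0,0,0,0,0.1]]'; python3 -m creep '[[0,0,0,0,0.4],[0,0,0,0,0.55],[0,0,0,0,0.55],[0,0,0,0,0.55]]'
python3 to.py 0.5434 -0.1632 0.2 -16.8
```

```text
clock: 9.25
position: [0.5438, -0.1635, 0.0791]
ee_rot: [0.455, 3.108, 0.0]
force: [-2.3, 0.2, 4.7]
width: 0.256
gripper_force: 20.0
clock: 9.75
position: [0.5436, -0.1635, 0.0786]
ee_rot: [-0.455, -3.108, -0.0]
force: [0.1, 0.4, -0.1]
width: 0.545
gripper_force: 0.0
units [ 0.008  0.006 -3.034] turn 0.034 yaw -16.66 tcp [ 0.5436 -0.1635  0.0786] F [ 0.11  0.43 -0.09] t 9.75 w 0.5453023632586985 0.0
```

The force rose at the expected height and the release was clean. I'll raise, move clear along -x, and check the spacer and the housing behind the post.

```bash
python3 -m creep '[[0,0,-0.3,0,0.6],[0,0,-0.6,0,0.6],[0,0,-0.8,0,0.6],[0,0,-0.7,0,0.6],[0,0,-0.3,0,0.6],[0,0,0,0,0.6]]'
python3 - <<'E'
from h import *
np.set_printoptions(precision=4,suppress=True)
th=np.radians(-16.7); Rm=np.array([[np.cos(th),np.sin(th)],[-np.sin(th),np.cos(th)]]); mid=np.array([.5565,-.1674])
im=grab("scene"); P=cloud(im)
for m,c,s in blobs(im,(22,100,100),(35,255,255),(230,450,100,320)):
    p=np.nanmedian(P[m],0); print(c,s,p,Rm@(p[:2]-mid),"zmax",np.nanpercentile(P[m][:,2],95))
cv2.imwrite("pics/d.png",cv2.resize(im["pixels"][90:260,230:410],None,fx=3.5,fy=3.5,interpolation=cv2.INTER_CUBIC))
t=load("top0.npz"); Q=cloud(t).reshape(-1,3); f=(Q[:,:2]-mid)@Rm.T
for a in range(-140,-70,4):
    k=(abs(f[:,0]*1e3-a)<2.5)&(abs(f[:,1])<.006); print(a,np.median(Q[k,2]).round(3),end=" ")
w=mid+Rm.T@np.array([-.0822,0]); print("post",w)
E
python3 to.py 0.4777 -0.1438 0.18 -16.8
```

```text
clock: 10.5
position: [0.544, -0.1636, 0.1874]
ee_rot: [0.455, 3.107, 0.0]
force: [0.4, 0.1, -0.9]
width: 0.599
gripper_force: 0.0
[293.4337 176.6627] [290 169   7  19  83] [ 0.5487 -0.1587  0.1017] [-0.01    0.0061] zmax 0.11654179579332545
[384.512 249.744] [381 241   9  21 125] [0.5507 0.1761 0.1164] [-0.1043  0.3274] zmax 0.1325230418224956
[350.0169 260.9407] [346 252   9  21 118] [0.6323 0.1565 0.1175] [-0.0205  0.332 ] zmax 0.1324486932756788
-140 0.048 -136 0.05 -132 0.063 -128 0.063 -124 0.061 -120 0.061 -116 0.063 -112 0.063 -108 0.062 -104 0.062 -100 0.061 -96 0.051 -92 0.079 -88 0.113 -84 0.111 -80 0.111 -76 0.11 -72 0.047 post [ 0.4778 -0.1438]
units [ 1.716 -0.002  0.161] turn 0.035 yaw -16.66 tcp [ 0.5435 -0.1634  0.1864] F [0.26 0.53 0.51] t 10.55 w 0.5995310842803839 0.0
```

View pics/d.png

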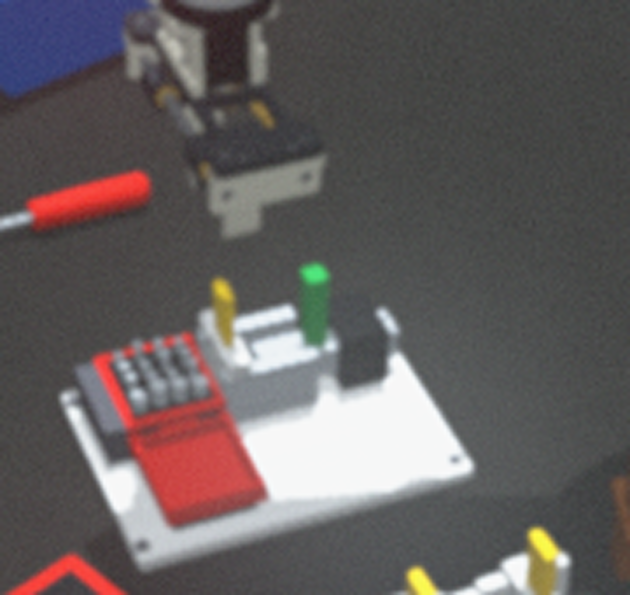

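The spacer hangs in the gap with its tab at (225,312) and top at 116.5 mm, as expected. The post at (315,305) and the ram have not moved. Next I'll grip the post.

```bash
python3 -m creep '[[0.4,0,0,0,0.6],[0.6,0,0,0,0.6],[0.5,0,0,0,0.6],[0.2,0,0.2,0,0.6],[0,0,0.5,0,0.6],[0,0,0.7,0,0.6],[0,0,0.7,0,0.6],[0,0,0.5,0,0.6],[0,0,0.2,0,0.6],[0,0,0,0,0.6]]'
python3 to.py 0.4777 -0.1438 0.073 -16.7
```

```text
clock: 11.8
position: [0.4782, -0.1441, 0.0741]
ee_rot: [-0.455, -3.107, 0.0]
force: [0.4, 0.8, 0.7]
width: 0.601
gripper_force: 0.0
units [0.014 0.002 0.027] turn 0.008 yaw -16.67 tcp [ 0.4782 -0.1441  0.0741] F [0.39 0.75 0.72] t 11.8 w 0.6008686664055005 0.0
```

```bash
python3 -m creep '[[0,0,0,0,0.3],[0,0,0,0,0.0],[0,0,0,0,0.0],[0,0,0,0,0.0],[0,0,0,0,0.0],[0,0,0,0,0.0]]' 55
python3 -m creep '[[-0.1,0,0,0,0],[-0.1,0,0,0,0],[-0.05,0,0,0,0],[0,0,0,0,0],[0,0,0,0,0]]'
python3 to.py 0.4782 -0.1441 0.074 -16.7
```

```text
clock: 12.55
position: [0.4789, -0.1431, 0.075]
ee_rot: [0.454, 3.108, 0.002]
force: [0.2, 5.6, 4.2]
width: 0.192
gripper_force: 55.0
clock: 13.18
position: [0.488, -0.1458, 0.075]
ee_rot: [-0.454, -3.108, -0.002]
force: [-3.3, 6.4, 7.2]
width: 0.192
gripper_force: 55.0
units [ 0.246 -0.029  0.024] turn 0.021 yaw -16.62 tcp [ 0.488  -0.1458  0.075 ] F [-3.31  6.39  7.15] t 13.175 w 0.19173240005325837 55.00290513038635
```

```bash
python3 -m creep '[[-0.08,0,0,0,0],[-0.08,0,0,0,0],[0,0,0,0,0],[0,0,0,0,0]]'
python3 to.py 0.4782 -0.1441 0.074 -16.7;  python3 -m creep '[[-0.06,0,0,0,0],[0,0,0,0,0],[0,0,0,0,0]]'; python3 to.py 0.4782 -0.1441 0.074 -16.7
```

```text
clock: 13.68
position: [0.4939, -0.1476, 0.0749]
ee_rot: [-0.454, -3.108, -0.002]
force: [-2.4, 6.6, 8.7]
width: 0.193
gripper_force: 55.0
units [ 0.402 -0.028  0.024] turn 0.021 yaw -16.61 tcp [ 0.4939 -0.1476  0.0749] F [-2.41  6.57  8.72] t 13.675 w 0.19266915033323942 55.003071427345276
clock: 14.05
position: [0.4961, -0.1483, 0.075]
ee_rot: [-0.454, -3.108, -0.002]
force: [-3.8, 6.6, 9.4]
width: 0.194
gripper_force: 55.0
units [ 0.46  -0.028  0.025] turn 0.02 yaw -16.62 tcp [ 0.4961 -0.1483  0.075 ] F [-3.8   6.58  9.38] t 14.05 w 0.1935156277493879 55.00333070755005
```

```bash
for i in 1; do python3 -m creep '[[-0.03,0,0,0,0],[0,0,0,0,0],[0,0,0,0,0]]'; done; python3 to.py 0.4782 -0.1441 0.074 -16.7; python3 -m creep '[[-0.03,0,0,0,0],[0,0,0,0,0],[0,0,0,0,0]]'; python3 to.py 0.4782 -0.1441 0.074 -16.7
```

```text
clock: 14.42
position: [0.4971, -0.1486, 0.0749]
ee_rot: [-0.454, -3.107, -0.002]
force: [-3.1, 6.9, 8.3]
width: 0.193
gripper_force: 55.0
units [ 0.485 -0.028  0.024] turn 0.021 yaw -16.62 tcp [ 0.4971 -0.1486  0.0749] F [-3.05  6.92  8.25] t 14.425 w 0.19308826730755704 55.003591775894165
clock: 14.8
position: [0.4982, -0.1489, 0.0749]
ee_rot: [-0.454, -3.107, -0.002]
force: [-4.5, 7.4, 8.7]
width: 0.196
gripper_force: 55.0
units [ 0.515 -0.028  0.024] turn 0.021 yaw -16.62 tcp [ 0.4982 -0.1489  0.0749] F [-4.5   7.35  8.68] t 14.8 w 0.19613408450859057 55.00382423400879
```

```bash
python3 -m creep '[[-0.03,0,0,0,0],[0,0,0,0,0],[0,0,0,0,0]]'; python3 to.py 0.4782 -0.1441 0.074 -16.7
```

```text
clock: 15.18
position: [0.4989, -0.1491, 0.0749]
ee_rot: [-0.454, -3.107, -0.003]
force: [-6.6, 6.8, 10.3]
width: 0.19
gripper_force: 55.0
units [ 0.532 -0.028  0.024] turn 0.021 yaw -16.62 tcp [ 0.4989 -0.1491  0.0749] F [-6.58  6.75 10.34] t 15.175 w 0.19028680939223355 55.00478267669678
```

```bash
python3 -m creep '[[-0.04,0,0,0,0],[0,0,0,0,0],[0,0,0,0,0]]'; python3 to.py 0.4782 -0.1441 0.074 -16.7;python3 -m creep '[[-0.04,0,0,0,0],[0,0,0,0,0],[0,0,0,0,0]]'; python3 to.py 0.4782 -0.1441 0.074 -16.7
python3 - <<'E'
from h import *
np.set_printoptions(precision=4,suppress=True)
th=np.radians(-16.7); Rm=np.array([[np.cos(th),np.sin(th)],[-np.sin(th),np.cos(th)]]); mid=np.array([.5565,-.1674])
im=grab("scene"); P=cloud(im)
for m,c,s in blobs(im,(22,100,100),(35,255,255),(230,350,100,320)):
    p=np.nanmedian(P[m],0); print(c,s,p,Rm@(p[:2]-mid),"zmax",np.nanpercentile(P[m][:,2],95))
cv2.imwrite("pics/e.png",cv2.resize(im["pixels"][140:230,245:355],None,fx=6,fy=6,interpolation=cv2.INTER_CUBIC))
E
```

```text
clock: 15.55
position: [0.4991, -0.1492, 0.0749]
ee_rot: [-0.453, -3.104, -0.003]
force: [-10.6, 9.9, 18.7]
width: 0.188
gripper_force: 55.0
units [ 0.536 -0.028  0.026] turn 0.02 yaw -16.62 tcp [ 0.4991 -0.1492  0.0749] F [-10.64   9.85  18.65] t 15.55 w 0.18824936531597283 55.00876486301422
clock: 15.92
position: [0.4991, -0.1491, 0.0749]
ee_rot: [-0.453, -3.101, -0.004]
force: [-16.4, 10.6, 23.9]
width: 0.196
gripper_force: 55.0
units [ 0.536 -0.029  0.026] turn 0.02 yaw -16.62 tcp [ 0.4991 -0.1491  0.0749] F [-16.37  10.62  23.94] t 15.925 w 0.19561334358059132 55.01180827617645
[291.6076 177.2911] [288 170   7  19  79] [ 0.5534 -0.1586  0.102 ] [-0.0055  0.0076] zmax 0.11693876005995586
```

View pics/e.png

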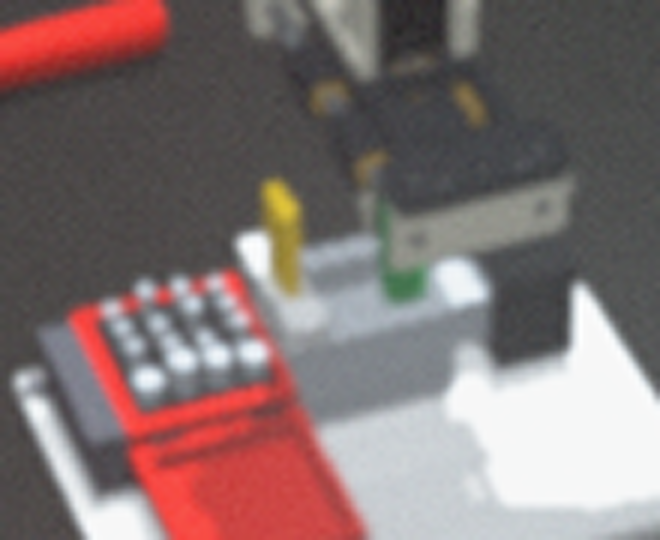

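The picture shows the tab at (283,240) close to the case's near edge (250,290), and the ram well forward. The ram stopped after about 21 mm of its 22 mm stroke, so this may or may not be the end stop. If the ram reached the case through the spacer, the case should have shifted slightly, so I'll check for that by image registration.

```bash
python3 - <<'E'
from h import *
np.set_printoptions(precision=3,suppress=True)
a=load("scene0.npz")["pixels"]; fr=[grab("scene")["pixels"] for _ in range(8)]; b=np.mean(fr,0)
g=lambda x:cv2.cvtColor(np.float32(x),cv2.COLOR_BGR2GRAY)
im=load("scene0.npz"); K=im["camera_matrix"]
def pr(p):
    q=im["rotation"].T@(np.array(p)-im["position"]); return np.array([K[0,0]*q[0]/-q[2]+K[0,2],-K[1,1]*q[1]/-q[2]+K[1,2]])
print("px per mm fix x",pr((.5785+.00958,-.1739-.00287,.05))/10-pr((.5785,-.1739,.05))/10)
A=g(a)
for n,(u0,u1,v0,v1) in {"bits":(260,292,184,208),"lid":(268,305,208,238),"plate corner":(250,285,225,262),"plate r":(330,372,195,235),"spare":(225,275,248,295)}.items():
    r=[]
    for f in fr+[b]:
        c=g(f)[v0:v1,u0:u1].copy(); M=np.eye(2,3,dtype=np.float32)
        try: _,M=cv2.findTransformECC(A[v0:v1,u0:u1].copy(),c,M,cv2.MOTION_TRANSLATION,(3,100,1e-5),None,3)
        except cv2.error as e: continue
        r.append(M[:,2])
    r=np.array(r); print(n,r[-1],"std",r[:-1].std(0))
E
python3 to.py 0.4782 -0.1441 0.074 -16.7
```

```text
px per mm fix x [-0.37   0.094]
bits [-0.203  0.005] std [0.007 0.008]
lid [ 0.521 -0.653] std [0.014 0.014]
plate corner [-0.059 -0.009] std [0.008 0.008]
plate r [-0.111 -0.524] std [0.003 0.01 ]
spare [-0.019 -0.023] std [0.015 0.012]
units [ 0.537 -0.028  0.026] turn 0.02 yaw -16.62 tcp [ 0.4991 -0.1492  0.0749] F [-17.58  11.    24.99] t 16.375 w 0.1906024885526426 55.01179575920105
```

The case's bits moved by about 0.5 mm towards the stop, while the plate reference moved under 0.1 px. So the stack reached the case and seated it, and the ram stopped about 1 mm short of its 22 mm limit. The push along the fixture's x is steady at about 19 N, so I'm handing in.

```bash
python3 -c "
from cell import sign_off; print(sign_off())"
```

```text
the job is handed in; nothing more can be done
None
```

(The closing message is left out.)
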